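# Draw the serving slate from under the stacked crocks

### The job

Draw the thin slate serving board out from under the stack of three stoneware crocks: slide it straight out beneath the brass rail, slowly enough that the stack comes gently to rest against the rail, and without lifting, pushing or toppling the crocks, which should end up standing stacked on the counter just behind the rail. Then slide the slate across the counter to the leather mat and leave it lying flat in the middle of the mat, squared up with its long sides along the mat's long sides. The slate splits easily, so touch down on it softly and press no harder than sliding it takes, and leave the candlestick, bowl and mug alone.

Things in the scene. Friction and masses are not known exactly. Their poses are not given: they have to be found in the camera images.
- slate: Dark grey slate serving board, a slab 190 mm long (x), 120 mm wide (y), 8 mm thick, about 0.36 kg, flat on the counter; too wide and flat to grip. Origin: centre of its underside. At the start the crocks stand on it and its front end (-x) sticks out 70 to 80 mm beneath the rail towards the robot, square to it within 4 degrees. It splits if the fingers press or strike it with over 22 N: touch down at 6 mm/s or slower.
- slate_end (a point): Point on the slate's upper face, 45 mm from its centre towards the front end, free of the crocks. The rough face grips a fingertip (friction about 0.75); counter and crocks slide easily. Fingertips pressed here draw the slate with about 8 to 13 N downwards while the stack is on it (weights and friction vary; pressed less, they slip over it); once out, 6 to 9 N on its middle moves it about.
- gallery: Low brass gallery rail fixed to the counter. Origin: on the counter, 110 mm in front of the front rail (robot's side); x points in through the rail, towards the crocks. Turned posts, 47 mm tall, feet 26 mm across, at x = 110 and 205 mm, y = +105 and -105 mm; side rods join them, the back is open. The slate is drawn out towards -x; it has passed the rail when its origin is at x below 5 mm.
- rail (a point): Middle of the front rail: an 8 mm brass rod along the gallery's y, 210 mm long, its centre line 30 mm above the counter (26 mm clear beneath). The lowest crock stands 0 to 10 mm behind it and comes to rest against it when the slate is drawn out; it should not meet it with over 15 N.
- mat: Dark green leather counter mat with a thin gilt border line, 300 mm long (x) by 220 mm wide (y), flat and flush with the counter (under 1.5 mm, nothing catches on it). Origin: its centre. It lies beside the gallery's front, to the left or the right.
- crock_low: Lowest and widest of the three lidded stoneware crocks (cream with a thin blue band, flat dark brown lid): a cylinder 100 mm across and 40 mm high, about 0.18 kg, standing loose on the slate. Origin: centre of its underside, z up (8 mm above the counter at the start, 0 once the slate is gone).
- crock_mid: Middle crock, the same ware with two small lugs: 84 mm across, 34 mm high, about 0.12 kg, standing loose on the lowest one. Origin: centre of its underside, z up.
- crock_top: Top crock, the same ware, lugged: 66 mm across, 40 mm high plus a 16 mm knob on the lid (138 mm above the counter at the start), about 0.08 kg, standing loose on the middle one. Origin: centre of its underside, z up.
- candlestick: Bystander: short brass candlestick, 64 mm across the foot, 72 mm tall, beyond and between the gallery and the mat. Origin: centre of its underside.
- bowl: Bystander: small blue bowl, 80 mm across, 45 mm tall, just beyond the far end of the mat. Origin: centre of its underside.
- mug: Bystander: white mug, 66 mm across, 70 mm tall, with a handle, just beyond the far end of the mat beside the bowl. Origin: centre of its underside.
There are look-alikes about, which are no part of the job. What is shaped like the crock_mid but orange or purple is not meant.

How it is judged:
By the outcome, as a careful person would: the job done as asked, in the order asked, and still so for the second after the job is handed in, with the robot touching nothing.
It also fails if it takes over 72 s, if anything falls off the work surface, if the arm or the gripper's body presses on something with over 40 N, if the wrist force passes 120 N, or if a joint passes its speed limit or range.

### The arm

A 7-joint arm with a two-finger parallel gripper is mounted at the origin on the work surface. World frame = base frame: x ahead of the robot, y to its left, z up, the work surface at z = 0. Lengths are in m, angles in rad, forces in N, time in s.
With the tool pointing down it reaches from about 0.35 to 0.9 m from the base axis. Payload 8.1 kg.
Tool frame: the origin (TCP) lies at the very end of the fingers, on their centre line; the grasp point (between the pads) lies 19 mm behind it; z points along the fingers, y is the line along which they close (so a half turn about z gives the same grasp; the last joint's range is limited). The gripper opens to 92 mm and grips with 3 to 60 N. Pads are 19 mm wide; open, the fingers measure 130 mm over their backs; the gripper's body (75 mm by 190 mm) begins 47 mm behind the grasp point.
Start: joints at [-1.35, 0.434, 0.025, 1.573, -0.012, 1.134, -0.075], TCP at [0.199, 0.593, 0.227] pointing down, gripper open.
Joint ranges: [-2.62, 2.62], [-0.44, 2.09], [-1.27, 1.32], [0.08, 2.57], [-1.32, 4.46], [0.12, 2], [-2.74, 2.74]. Speed limits (rad/s): [2.22, 2.22, 3.01, 3.01, 3.14, 3.14, 3.14].

### API

Orientations are given as a rotation vector (axis times angle).
In Python, from cell import arm gives the robot as it stands.
- The arm moves only by the tool jog_arm, never from a script. Its argument "rows" is a list of rows, each a list of 3 entries, a list of its own where there are three numbers: the shift along the world's x, y, z in cm, then the turn, a rotation vector about the world's x, y, z in degrees, then the opening, from 0 (shut) to 1 (fully open). A call has 1 to 8 rows; each row is the pose to reach, as a shift and turn from the pose commanded when the call began; what a row does not reach only later rows make up. A row lasts 1/8 s, in which the tool goes at most 62.5 mm and 10.7 degrees, less where a joint would pass 70% of its speed; a pose out of reach is approached as far as the arm can. A call with a gripper value outside its range is refused whole. The fingers move at their own pace and stop on an object; "newtons" is the grip in N (left out, the last holds). Time passes only in rows, so rows that repeat a pose let the fingers close. It gives the time, the measured TCP pose, the force, the opening and the grip force at its end, in the units of the state.
- arm.observe(): the state, without advancing time (a new reading comes with each control period).
- arm.get_image(name): name is "scene" or "top"; returns a dict with "img" (420x560x3 uint8, red, green, blue), "depth" (420x560 float32, m along the optical axis (not along the pixel's ray), 0 where there is no reading), "fx", "fy", "cx", "cy" (pixels), "dist_coeffs" ([k1, k2, p1, p2, k3] as OpenCV has them; the pictures are not rectified), "rvec" (rotation vector, rad) and "tvec" (3), from world to camera coordinates, as OpenCV has them. Camera axes: x right, y down, z forward; pixel columns grow to the right and rows downward; lengths in m; the calibration is good to about 2 mm. A picture is of the moment at which its call begins.
- arm.sign_off(): hands the job in; it is judged then, once.
The state is a dict: "clock": time; "joints": joint angles; "dq": joint speeds; "joint_efforts": joint torques, N m; "position": TCP position; "ee_rot": TCP orientation; "force": force on the tool from outside, world axes, zero at the start; "ft_torque": the same for the moment, N m; "width": opening from 0.0 (shut) to 1.0 (fully open); "gripper_force": force on a finger pad.
Only numpy, scipy, OpenCV 4.12 (cv2) and the standard library are available. Lean on these libraries where they do the work, as an engineer would, in place of code of your own. Each camera call takes 0.05 s, during which the arm holds its last target. There are 200 camera calls.

## Working session

There is one attempt and no reset: what is moved stays moved. The work goes in short steps, Python scripts to look and compute and a tool call to move; the robot and the scene stay as the last step left them, time stands still between calls to the robot, and variables do not carry over. Pictures are saved under pics/ and viewed, at most 12 in all, crops included, and the job is handed in when it is done.

Besides the shell and the picture viewer there is one more tool, called after "Call:" in YAML: its name, and indented under it one key for each argument. jog_arm: Moves the arm, as the interface text tells. Its arguments: {"type":"object","properties":{"rows":{"type":"array","items":{"type":"array"}},"newtons":{"type":"number"}},"required":["rows"]}

```bash
ls; mkdir -p pics; cat > h.py <<'E'
import numpy as np,cv2
from cell import arm
def grab(n):
    d=arm.get_image(n); d['K']=np.array([[d['fx'],0,d['cx']],[0,d['fy'],d['cy']],[0,0,1]]); d['R']=cv2.Rodrigues(np.array(d['rvec'],float))[0]; d['t']=np.array(d['tvec'],float); d['D']=np.array(d['dist_coeffs'],float); return d
def ray(d,px,z):
    p=cv2.undistortPoints(np.array(px,float).reshape(-1,1,2),d['K'],d['D']).reshape(-1,2)
    v=np.c_[p,np.ones(len(p))]@d['R']; c=-d['R'].T@d['t']
    return c+v*((z-c[2])/v[:,2])[:,None]
def save(d,n): cv2.imwrite('pics/'+n,d['img'][:,:,::-1])
E
python3 - <<'E'
from h import *
for n in('scene','top'):
    d=grab(n); save(d,n+'0.png'); print(n,-d['R'].T@d['t'])
print(arm.observe())
E
```

```text
pics
scene [1.39695286 0.06136943 0.79186792]
top [0.56064969 0.08689935 1.12687222]
{'clock': 0.1, 'joints': array([-1.34959898,  0.43514679,  0.02494593,  1.57398996, -0.01159832,
        1.13398937, -0.07509279]), 'dq': array([ 1.43047768e-03, -5.34388623e-04, -8.33765602e-04, -1.77392760e-03,
       -4.01729733e-04, -9.63354847e-05,  3.74532036e-05]), 'joint_efforts': array([ 3.03818866e-03, -6.69129825e+01,  9.87995714e-01, -3.15144897e+01,
       -6.05292432e-02,  3.73604649e-02,  4.75756735e-05]), 'position': array([0.19874762, 0.59208477, 0.22603342]), 'ee_rot': array([-5.06439303e-01, -3.10039356e+00,  2.17464994e-03]), 'force': array([0.37385167, 0.58399463, 0.39502609]), 'ft_torque': array([ 0.00323565, -0.0364567 , -0.00162013]), 'gripper_force': 0.0, 'width': 0.9998498725060484}
```

View pics/scene0.png

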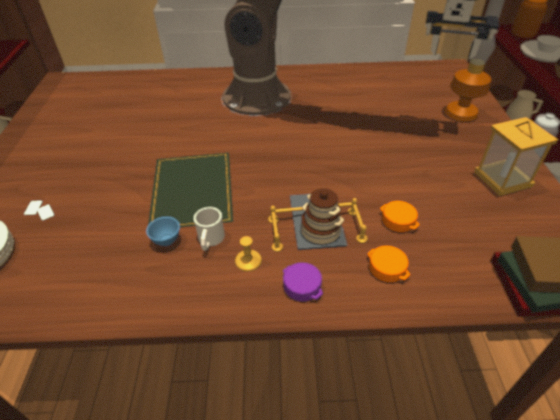

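View pics/top0.png

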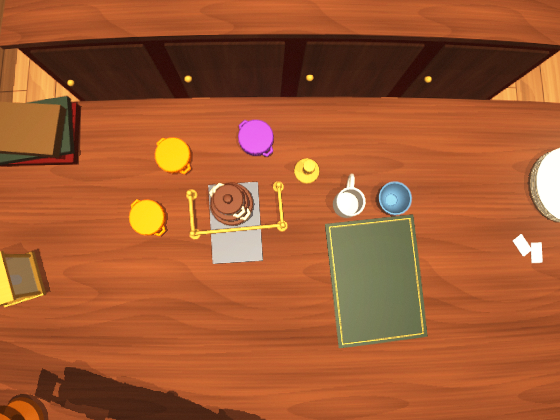

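The top view shows the stack at about (228,205) on the slate. The slate's free end spans (213,263)–(262,260) below the rail, which runs (195,234)–(282,226). The mat corners are about (327,222), (412,214), (425,336) and (340,346), on the right (−y). The candlestick is at (307,171), the mug at (350,202) and the bowl at (395,198). The look-alikes are orange at (173,155) and (147,217) and purple at (256,138). The real crocks are the cream and brown ones in the stack.

```bash
cat >> h.py <<'E'
def slate_mask(d,roi=None):
    h=cv2.cvtColor(d['img'],cv2.COLOR_RGB2HSV); m=((h[...,1]<50)&(h[...,2]>80)&(h[...,2]<215)).astype(np.uint8)
    if roi: x0,y0,x1,y1=roi; k=np.zeros_like(m); k[y0:y1,x0:x1]=1; m*=k
    return cv2.morphologyEx(m,cv2.MORPH_OPEN,np.ones((3,3)))
def rect(P):
    (c,s,a)=cv2.minAreaRect((P[:,:2]*1000).astype(np.float32)); return np.round(c,1),np.round(s,1),round(a,2)
E
python3 - <<'E'
from h import *
d=grab('top'); I=d['img']; h=cv2.cvtColor(I,cv2.COLOR_RGB2HSV)
print('hsv slate',h[250,238],'mat',h[290,375],'wood',h[300,200])
m=slate_mask(d,(190,170,290,280)); ys,xs=np.nonzero(m)
print('slate',rect(ray(d,np.c_[xs,ys],.008)))
f=ys>238; print('front part',rect(ray(d,np.c_[xs,ys][f],.008)))
# mat: green + its border
g=((h[...,0]>35)&(h[...,0]<90)&(h[...,2]<140)).astype(np.uint8); g[:,:300]=0;g[:205]=0
g=cv2.morphologyEx(g,cv2.MORPH_OPEN,np.ones((3,3)));ys,xs=np.nonzero(g)
print('mat',rect(ray(d,np.c_[xs,ys],.001)))
# rail ends/posts, brass
print('posts front(z=.045)',ray(d,[(195,235),(282.5,226)],.045),'back',ray(d,[(191,194.5),(278.5,187)],.045))
print('stack knob',ray(d,[(228,199)],.138), 'others',ray(d,[(307,171)],.03),ray(d,[(350,202)],.07),ray(d,[(395,198)],.045))
# mid rail depth-based
for p in [(215,232),(240,230),(262,228)]: print('rail',ray(d,[p],.03), d['depth'][p[1],p[0]])
cv2.imwrite('pics/z.png',cv2.resize(I[160:290,170:310,::-1],None,fx=5,fy=4.6,interpolation=cv2.INTER_CUBIC))
E
```

```text
hsv slate [ 18  24 210] mat [ 35  78 125] wood [ 10 189 196]
slate (array([635.8, 160.9]), array([188.2, 118.3]), 3.28)
front part (array([568.1, 158.7]), array([114.5,  54.7]), 89.43)
mat (array([ 457.1, -227. ]), array([200.2,  97.6]), 7.21)
posts front(z=.045) [[0.60437626 0.25083028 0.045     ]
 [0.62305922 0.04848792 0.045     ]] back [[0.69867907 0.26042393 0.045     ]
 [0.71405932 0.05655308 0.045     ]]
stack knob [[0.67629039 0.16664045 0.138     ]] others [[ 0.7539271  -0.01205133  0.03      ]] [[ 0.67460933 -0.1055879   0.07      ]] [[ 0.68582991 -0.2179346   0.045     ]]
rail [[0.61156202 0.20610171 0.03      ]] 1.0885702
rail [[0.61564667 0.1475234  0.03      ]] 1.0954055
rail [[0.61977449 0.09601518 0.03      ]] 1.0999552
```

View pics/z.png

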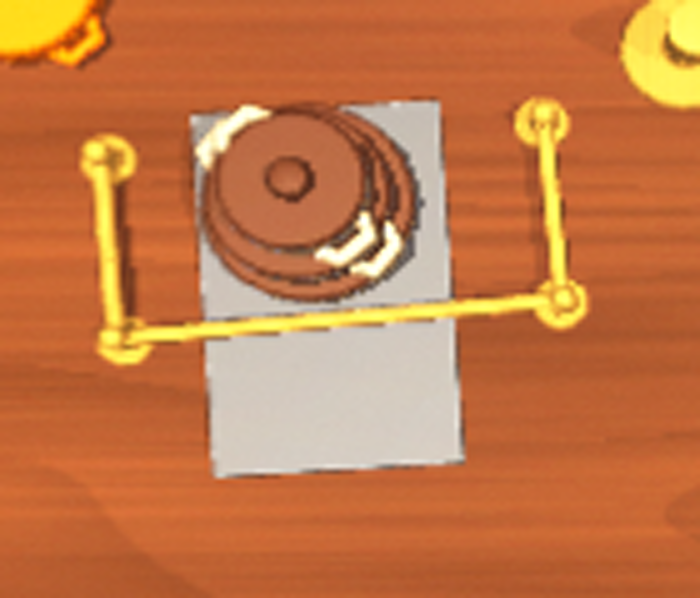

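```bash
python3 - <<'E'
from h import *
d=grab('top'); h=cv2.cvtColor(d['img'],cv2.COLOR_RGB2HSV)
g=((h[...,1]<125)|(h[...,0]>22)).astype(np.uint8); k=np.zeros_like(g);k[213:360,315:440]=1;g*=k
g=cv2.morphologyEx(g,cv2.MORPH_OPEN,np.ones((5,5)))
c=max(cv2.findContours(g,cv2.RETR_EXTERNAL,cv2.CHAIN_APPROX_NONE)[0],key=cv2.contourArea)
print('mat',rect(ray(d,c.reshape(-1,2),.0)))
b=cv2.boxPoints(cv2.minAreaRect(c));print(b)
u=np.array([np.cos(np.radians(5.4)),np.sin(np.radians(5.4))]);o=np.array([.6137,.1497])-.11*u
print('gallery origin',o,'slate gx',(np.array([.6358,.1609])-o)@u, 'press', o+.072*u)
E
```

```text
mat (array([ 491.4, -178.2]), array([300.2, 219.9]), 5.52)
[[324.374   223.6369 ]
 [412.97433 213.60669]
 [427.01157 337.60248]
 [338.41122 347.6327 ]]
gallery origin [0.50418818 0.13934809] slate gx 0.13305593252689538 press [0.57586865 0.14612388]
```

Call:
jog_arm:
  rows:
    - [[4,-5,0],[0,0,3],0.4]
    - [[8,-10,0],[0,0,6],0.4]
    - [[13,-15,0],[0,0,9],0.4]
    - [[17,-20,0],[0,0,12],0.4]
    - [[21,-25,0],[0,0,15],0.4]
    - [[25,-29,0],[0,0,18],0.4]
    - [[29,-34,0],[0,0,21],0.4]
    - [[33,-39,-4],[0,0,21.8],0.4]
  newtons: 10

```text
clock: 1.2
position: [0.5199, 0.2158, 0.1986]
ee_rot: [-0.089, 3.136, 0.003]
force: [0.9, 1.9, -1.0]
width: 0.406
gripper_force: 0.0
```

Call:
jog_arm:
  rows:
    - [[2.5,-2.5,-3],[0,0,0],0.4]
    - [[4.6,-4.5,-6],[0,0,0],0.4]
    - [[4.6,-4.5,-10],[0,0,0],0.4]
    - [[4.6,-4.5,-13],[0,0,0],0.4]
    - [[4.6,-4.5,-13],[0,0,0],0.4]
    - [[4.6,-4.5,-13],[0,0,0],0.4]

```text
clock: 1.95
position: [0.5637, 0.1725, 0.068]
ee_rot: [-0.089, 3.139, 0.001]
force: [-0.0, 0.4, -0.3]
width: 0.399
gripper_force: 0.0
```

```bash
python3 - <<'E'
from h import *
s=arm.observe(); print(s['clock'],s['position'],s['ee_rot'],s['force'],s['width'],s['joints'])
d=grab('scene'); I=d['img'][130:280,220:400,::-1]; cv2.imwrite('pics/a.png',cv2.resize(I,None,fx=4,fy=4,interpolation=cv2.INTER_CUBIC))
E
```

```text
1.95 [0.56372824 0.17247156 0.0680178 ] [-8.89841215e-02  3.13921751e+00  6.46303927e-04] [-0.00658348  0.40108367 -0.32676078] 0.3993743363894004 [-0.46770664  0.54986597  0.11396783  1.836721   -0.08651899  0.75858224
  1.31984961]
```

View pics/a.png

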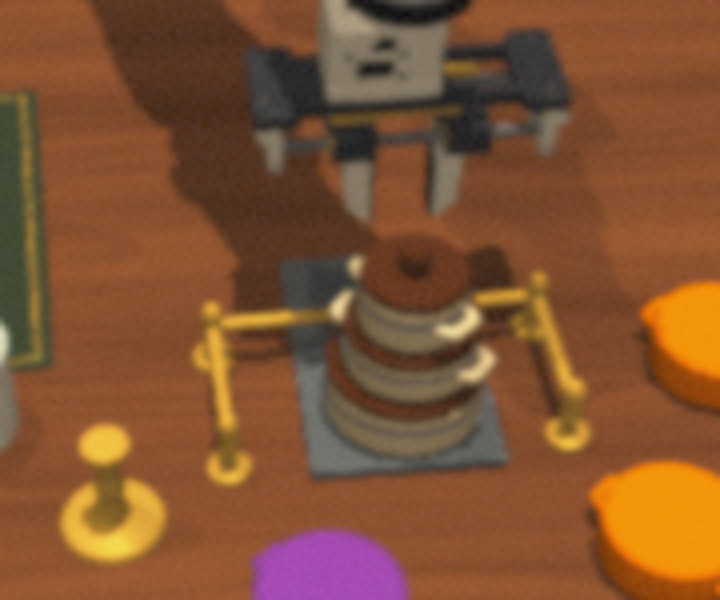

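The gripper is over the slate's free end, in front of the rail, with its body along the rail. The stack is undisturbed. I'll hold still to see how it settles.

Call:
jog_arm:
  rows:
    - [[0,0,0],[0,0,0],0.4]
    - [[0,0,0],[0,0,0],0.4]

```text
clock: 2.25
position: [0.5636, 0.1725, 0.0679]
ee_rot: [-0.089, 3.139, 0.001]
force: [-0.5, 0.3, 0.4]
width: 0.398
gripper_force: 0.0
```

Call:
jog_arm:
  rows:
    - [[0.6,-0.8,-1.5],[0,0,0],0.4]
    - [[1.1,-1.5,-3],[0,0,0],0.4]
    - [[1.1,-1.5,-4.3],[0,0,0],0.4]
    - [[1.1,-1.5,-5],[0,0,0],0.4]
    - [[1.1,-1.5,-5.3],[0,0,0],0.4]
    - [[1.1,-1.5,-5.4],[0,0,0],0.4]
    - [[1.1,-1.5,-5.4],[0,0,0],0.4]

```text
clock: 3.12
position: [0.5743, 0.1575, 0.0133]
ee_rot: [-0.089, 3.14, 0.0]
force: [0.7, -0.2, 1.7]
width: 0.402
gripper_force: 0.0
```

Call:
jog_arm:
  rows:
    - [[0,0,-0.06],[0,0,0],0.4]
    - [[0,0,-0.12],[0,0,0],0.4]
    - [[0,0,-0.18],[0,0,0],0.4]
    - [[0,0,-0.24],[0,0,0],0.4]
    - [[0,0,-0.3],[0,0,0],0.4]
    - [[0,0,-0.35],[0,0,0],0.4]
    - [[0,0,-0.4],[0,0,0],0.4]
    - [[0,0,-0.4],[0,0,0],0.4]

```text
clock: 4.12
position: [0.5741, 0.1572, 0.0089]
ee_rot: [0.089, -3.14, -0.0]
force: [-0.7, 0.8, -0.1]
width: 0.397
gripper_force: 0.0
```

Call:
jog_arm:
  rows:
    - [[0,0,-0.05],[0,0,0],0.4]
    - [[0,0,-0.1],[0,0,0],0.4]
    - [[0,0,-0.15],[0,0,0],0.4]
    - [[0,0,-0.15],[0,0,0],0.4]

```text
clock: 4.62
position: [0.5741, 0.1572, 0.0083]
ee_rot: [-0.089, 3.14, 0.0]
force: [-3.4, -0.9, 12.0]
width: 0.401
gripper_force: 5.5
```

Call:
jog_arm:
  rows:
    - [[-0.05,0,0],[0,0,0],0.4]
    - [[-0.15,-0.01,0],[0,0,0],0.4]
    - [[-0.3,-0.03,0],[0,0,0],0.4]
    - [[-0.45,-0.04,0],[0,0,0],0.4]
    - [[-0.6,-0.06,0],[0,0,0],0.4]
    - [[-0.75,-0.07,0],[0,0,0],0.4]
    - [[-0.9,-0.085,0],[0,0,0],0.4]
    - [[-1.05,-0.1,0],[0,0,0],0.4]

```text
clock: 5.62
position: [0.5656, 0.1568, 0.0084]
ee_rot: [-0.089, 3.136, 0.002]
force: [5.3, -0.4, 5.6]
width: 0.4
gripper_force: 2.8
```

```bash
cat > st.py <<'E'
from h import *
# front edge of slate from scene camera: print the slate dark pixels in top view ahead of gripper
d=grab('top'); m=slate_mask(d,(150,150,420,380)); ys,xs=np.nonzero(m); save(d,'last.png')
n,l,s,c=cv2.connectedComponentsWithStats(m)
for i in range(1,n):
    if s[i,4]>60: print(s[i], c[i])
print(arm.observe()['force'],arm.observe()['position'])
E
python3 st.py
```

```text
[242 184  16  20 169] [252.         191.66272189]
[267 233  12  33 237] [273.25316456 247.04219409]
[5.18059498 0.9058629  5.63122905] [0.56548771 0.15676413 0.00838512]
```

View pics/last.png

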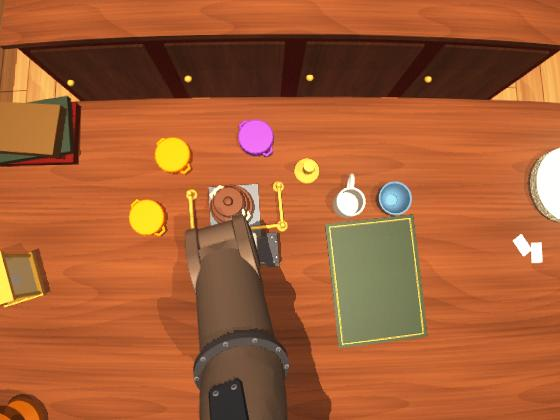

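```bash
cat > rear.py <<'E'
from h import *
# rear slate edge (x of lowest-saturation run) at fixed columns, via saturation step
def rear(img,cols=(248,251,254)):
    h=cv2.cvtColor(img,cv2.COLOR_BGR2HSV)[...,1].astype(float); o=[]
    for c in cols:
        s=h[172:225,c]; k=np.where(s<100)[0]; 
        if len(k)==0: o.append(None);continue
        k=k[0]; o.append(round(172+k-1+(s[k-1]-100)/(s[k-1]-s[k]),2))
    return o
if __name__=='__main__':
    import sys
    for f in sys.argv[1:]: print(f,rear(cv2.imread(f)))
E
python3 rear.py pics/top0.png pics/last.png
```

```text
pics/top0.png [np.float64(181.59), np.float64(181.61), np.float64(181.57)]
pics/last.png [np.float64(184.37), np.float64(183.9), np.float64(183.6)]
```

Call:
jog_arm:
  rows:
    - [[0,0,-0.03],[0,0,0],0.4]
    - [[0,0,-0.06],[0,0,0],0.4]
    - [[0,0,-0.06],[0,0,0],0.4]

```text
clock: 6.05
position: [0.5655, 0.1568, 0.0083]
ee_rot: [-0.089, 3.137, 0.002]
force: [2.6, -0.2, 13.6]
width: 0.395
gripper_force: 6.6
```

Call:
jog_arm:
  rows:
    - [[-0.1,-0.01,0],[0,0,0],0.4]
    - [[-0.25,-0.025,0],[0,0,0],0.4]
    - [[-0.4,-0.04,0],[0,0,0],0.4]
    - [[-0.55,-0.055,0],[0,0,0],0.4]
    - [[-0.7,-0.07,0],[0,0,0],0.4]
    - [[-0.85,-0.085,0],[0,0,0],0.4]
    - [[-1.0,-0.1,0],[0,0,0],0.4]
    - [[-1.15,-0.11,0],[0,0,0],0.4]

```text
clock: 7.05
position: [0.5555, 0.156, 0.0083]
ee_rot: [-0.089, 3.134, 0.003]
force: [7.7, 1.2, 7.5]
width: 0.405
gripper_force: 3.9
```

```bash
python3 st.py; python3 rear.py pics/last.png
```

```text
[248 189  11  15 105] [253.87619048 194.88571429]
[211 218  13  11  88] [215.38636364 224.45454545]
[251 230  10  11  87] [256.13793103 234.20689655]
[267 238  12  33 237] [273.76371308 251.34177215]
[6.4281402  1.43919741 7.92483628] [0.55530339 0.15599628 0.00834387]
pics/last.png [np.float64(188.42), np.float64(188.04), np.float64(187.9)]
```

Call:
jog_arm:
  rows:
    - [[-0.15,-0.015,-0.01],[0,0,0],0.4]
    - [[-0.3,-0.03,-0.02],[0,0,0],0.4]
    - [[-0.45,-0.045,-0.03],[0,0,0],0.4]
    - [[-0.6,-0.06,-0.03],[0,0,0],0.4]
    - [[-0.75,-0.07,-0.03],[0,0,0],0.4]
    - [[-0.9,-0.085,-0.03],[0,0,0],0.4]
    - [[-1.05,-0.1,-0.03],[0,0,0],0.4]
    - [[-1.2,-0.115,-0.03],[0,0,0],0.4]

```text
clock: 8.1
position: [0.5441, 0.155, 0.0083]
ee_rot: [-0.088, 3.133, 0.003]
force: [9.4, 0.3, 9.5]
width: 0.399
gripper_force: 4.8
```

```bash
python3 st.py; python3 rear.py pics/last.png
```

```text
[252 193   8  20 108] [255.75925926 201.53703704]
[211 218  12  11  84] [215.42857143 224.23809524]
[250 230  12  16 140] [256.39285714 237.56428571]
[212 233  15   6  66] [218.31818182 235.15151515]
[268 243  12  32 225] [274.23555556 256.59555556]
[7.90945509 0.45539644 9.75668577] [0.54390951 0.15494637 0.00831717]
pics/last.png [np.float64(210.41), np.float64(191.91), np.float64(191.56)]
```

Call:
jog_arm:
  rows:
    - [[-0.15,-0.015,-0.01],[0,0,0],0.4]
    - [[-0.3,-0.03,-0.02],[0,0,0],0.4]
    - [[-0.45,-0.045,-0.02],[0,0,0],0.4]
    - [[-0.6,-0.06,-0.02],[0,0,0],0.4]
    - [[-0.75,-0.07,-0.02],[0,0,0],0.4]
    - [[-0.9,-0.085,-0.02],[0,0,0],0.4]
    - [[-1.1,-0.105,-0.02],[0,0,0],0.4]
    - [[-1.3,-0.125,-0.02],[0,0,0],0.4]

```text
clock: 9.15
position: [0.5315, 0.1538, 0.0083]
ee_rot: [-0.088, 3.132, 0.004]
force: [8.1, 1.4, 11.0]
width: 0.399
gripper_force: 5.5
```

```bash
python3 st.py; python3 rear.py pics/last.png
```

```text
[253 198   8  13  85] [256.62352941 204.        ]
[212 219   8  10  65] [215.         224.23076923]
[212 233  18  15 187] [219.29946524 239.6631016 ]
[249 235  14  17 155] [256.58709677 243.03225806]
[269 249  12  33 232] [275.06034483 262.64224138]
[ 8.6933472   0.49104653 11.30241702] [0.53129407 0.15378009 0.00830524]
pics/last.png [np.float64(210.25), np.float64(216.56), np.float64(196.83)]
```

Call:
jog_arm:
  rows:
    - [[-0.2,-0.02,-0.01],[0,0,0],0.4]
    - [[-0.4,-0.04,-0.01],[0,0,0],0.4]
    - [[-0.6,-0.06,-0.01],[0,0,0],0.4]
    - [[-0.8,-0.075,-0.01],[0,0,0],0.4]
    - [[-1.0,-0.095,-0.01],[0,0,0],0.4]
    - [[-1.2,-0.115,-0.01],[0,0,0],0.4]
    - [[-1.4,-0.13,-0.01],[0,0,0],0.4]
    - [[-1.6,-0.15,-0.01],[0,0,0],0.4]

```text
clock: 10.2
position: [0.516, 0.1525, 0.0083]
ee_rot: [-0.088, 3.131, 0.004]
force: [9.2, 0.8, 11.4]
width: 0.398
gripper_force: 5.8
```

```bash
python3 st.py; python3 rear.py pics/last.png; python3 - <<'E'
from h import *
d=grab('scene'); I=d['img'][130:280,220:400,::-1]; cv2.imwrite('pics/b.png',cv2.resize(I,None,fx=4,fy=4,interpolation=cv2.INTER_CUBIC))
E
```

```text
[213 233  22  25 324] [220.2654321  245.84876543]
[247 242  16  17 182] [256.37362637 249.93406593]
[269 256  12  32 223] [275.78475336 269.0941704 ]
[ 8.2692236   0.38242751 12.08611901] [0.51572214 0.15244737 0.0083038 ]
pics/last.png [np.float64(210.39), np.float64(216.17), np.float64(203.64)]
```

View pics/b.png

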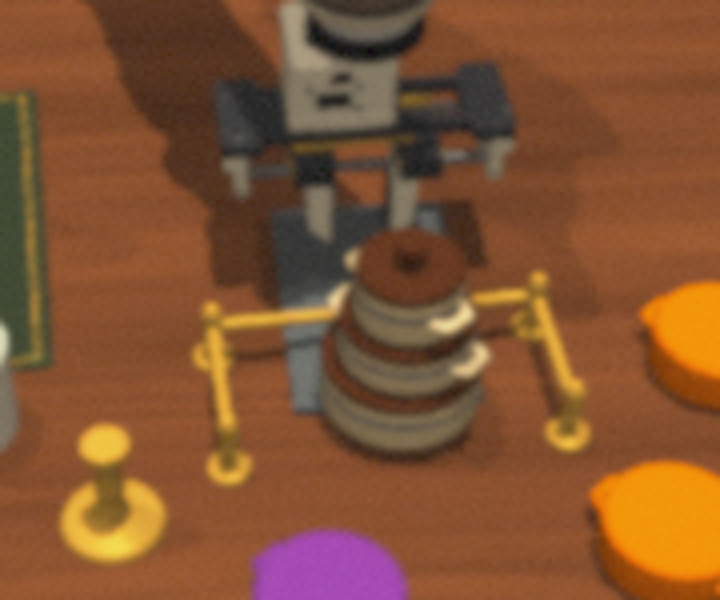

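The slate is drawing out squarely and the stack is upright against the rail. I'll continue slowly through the point where the stack tips onto the counter.

Call:
jog_arm:
  rows:
    - [[-0.2,-0.02,0],[0,0,0],0.4]
    - [[-0.35,-0.035,0],[0,0,0],0.4]
    - [[-0.5,-0.05,0],[0,0,0],0.4]
    - [[-0.65,-0.06,0],[0,0,0],0.4]
    - [[-0.8,-0.075,0],[0,0,0],0.4]
    - [[-0.95,-0.09,0],[0,0,0],0.4]
    - [[-1.1,-0.105,0],[0,0,0],0.4]
    - [[-1.25,-0.12,0],[0,0,0],0.4]

```text
clock: 11.3
position: [0.5031, 0.1512, 0.0083]
ee_rot: [-0.088, 3.132, 0.004]
force: [7.9, 0.1, 14.5]
width: 0.402
gripper_force: 7.0
```

Call:
jog_arm:
  rows:
    - [[-0.15,-0.015,0],[0,0,0],0.4]
    - [[-0.3,-0.03,0],[0,0,0],0.4]
    - [[-0.45,-0.045,0],[0,0,0],0.4]
    - [[-0.6,-0.06,0],[0,0,0],0.4]
    - [[-0.75,-0.07,0],[0,0,0],0.4]
    - [[-0.9,-0.085,0],[0,0,0],0.4]
    - [[-1.05,-0.1,0],[0,0,0],0.4]
    - [[-1.2,-0.115,0],[0,0,0],0.4]

```text
clock: 12.3
position: [0.4911, 0.1502, 0.0083]
ee_rot: [-0.088, 3.132, 0.004]
force: [7.1, 0.3, 15.0]
width: 0.399
gripper_force: 7.4
```

```bash
python3 st.py;  python3 - <<'E'
from h import *
d=grab('scene'); I=d['img'][130:280,220:400,::-1]; cv2.imwrite('pics/c.png',cv2.resize(I,None,fx=4,fy=4,interpolation=cv2.INTER_CUBIC))
E
```

```text
[213 236  31  35 503] [223.06560636 256.88667992]
[247 252  17  18 212] [256.57075472 260.76886792]
[270 268  13  32 220] [277.05       280.53181818]
[ 7.99749754  0.44303313 15.10796558] [0.49090072 0.15015368 0.00824603]
```

View pics/c.png

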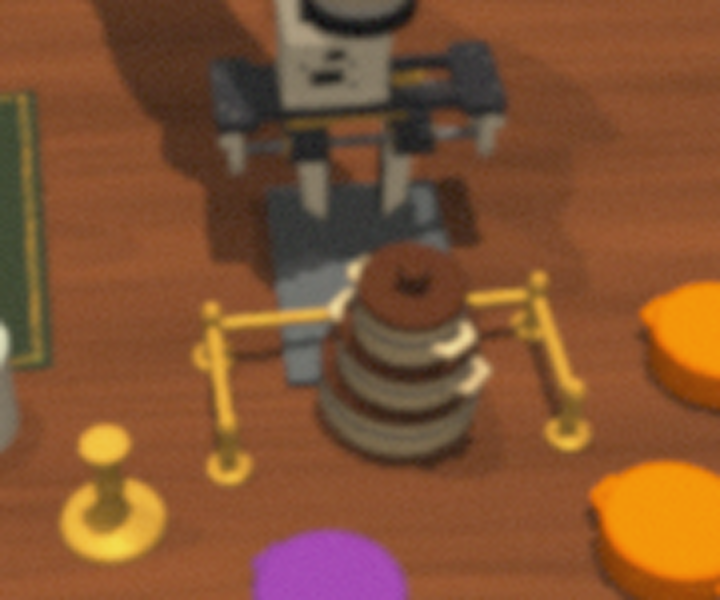

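The stack now leans gently back with its rear edge on the counter. I'll ease the pressure and continue.

Call:
jog_arm:
  rows:
    - [[-0.15,-0.015,0.01],[0,0,0],0.4]
    - [[-0.3,-0.03,0.02],[0,0,0],0.4]
    - [[-0.45,-0.045,0.02],[0,0,0],0.4]
    - [[-0.6,-0.06,0.02],[0,0,0],0.4]
    - [[-0.75,-0.07,0.02],[0,0,0],0.4]
    - [[-0.9,-0.085,0.02],[0,0,0],0.4]
    - [[-1.05,-0.1,0.02],[0,0,0],0.4]
    - [[-1.2,-0.115,0.02],[0,0,0],0.4]

```text
clock: 13.4
position: [0.4788, 0.149, 0.0083]
ee_rot: [-0.088, 3.132, 0.004]
force: [7.6, 1.5, 14.4]
width: 0.402
gripper_force: 7.0
```

Call:
jog_arm:
  rows:
    - [[-0.15,-0.015,0.01],[0,0,0],0.4]
    - [[-0.3,-0.03,0.01],[0,0,0],0.4]
    - [[-0.45,-0.045,0.01],[0,0,0],0.4]
    - [[-0.6,-0.06,0.01],[0,0,0],0.4]
    - [[-0.75,-0.07,0.01],[0,0,0],0.4]
    - [[-0.9,-0.085,0.01],[0,0,0],0.4]
    - [[-1.05,-0.1,0.01],[0,0,0],0.4]
    - [[-1.2,-0.115,0.01],[0,0,0],0.4]

```text
clock: 14.4
position: [0.4667, 0.1478, 0.0083]
ee_rot: [-0.088, 3.133, 0.004]
force: [6.8, 0.9, 14.6]
width: 0.4
gripper_force: 6.9
```

Call:
jog_arm:
  rows:
    - [[-0.15,-0.015,0.01],[0,0,0],0.4]
    - [[-0.3,-0.03,0.02],[0,0,0],0.4]
    - [[-0.45,-0.045,0.02],[0,0,0],0.4]
    - [[-0.6,-0.06,0.02],[0,0,0],0.4]
    - [[-0.75,-0.07,0.02],[0,0,0],0.4]
    - [[-0.9,-0.085,0.02],[0,0,0],0.4]
    - [[-1.05,-0.1,0.02],[0,0,0],0.4]
    - [[-1.2,-0.115,0.02],[0,0,0],0.4]

```text
clock: 15.4
position: [0.4541, 0.1466, 0.0083]
ee_rot: [-0.088, 3.134, 0.004]
force: [6.5, 1.3, 13.3]
width: 0.401
gripper_force: 6.9
```

Call:
jog_arm:
  rows:
    - [[-0.15,-0.015,0.01],[0,0,0],0.4]
    - [[-0.3,-0.03,0.02],[0,0,0],0.4]
    - [[-0.45,-0.045,0.02],[0,0,0],0.4]
    - [[-0.6,-0.06,0.02],[0,0,0],0.4]
    - [[-0.75,-0.07,0.02],[0,0,0],0.4]
    - [[-0.9,-0.085,0.02],[0,0,0],0.4]
    - [[-1.05,-0.1,0.02],[0,0,0],0.4]
    - [[-1.2,-0.115,0.02],[0,0,0],0.4]

```text
clock: 16.4
position: [0.4417, 0.1454, 0.0083]
ee_rot: [-0.088, 3.134, 0.003]
force: [5.8, 0.1, 12.8]
width: 0.401
gripper_force: 6.3
```

```bash
python3 st.py;  python3 - <<'E'
from h import *
d=grab('scene'); I=d['img'][130:280,220:400,::-1]; cv2.imwrite('pics/d.png',cv2.resize(I,None,fx=4,fy=4,interpolation=cv2.INTER_CUBIC))
E
```

```text
[215 257  52  37 923] [237.47345612 280.79306609]
[273 291  12  23 171] [279.0994152  300.97660819]
[196 296  19  13 174] [202.95402299 301.70689655]
[ 5.32198092  0.82109872 12.57514691] [0.44151283 0.14533133 0.0082503 ]
```

View pics/d.png

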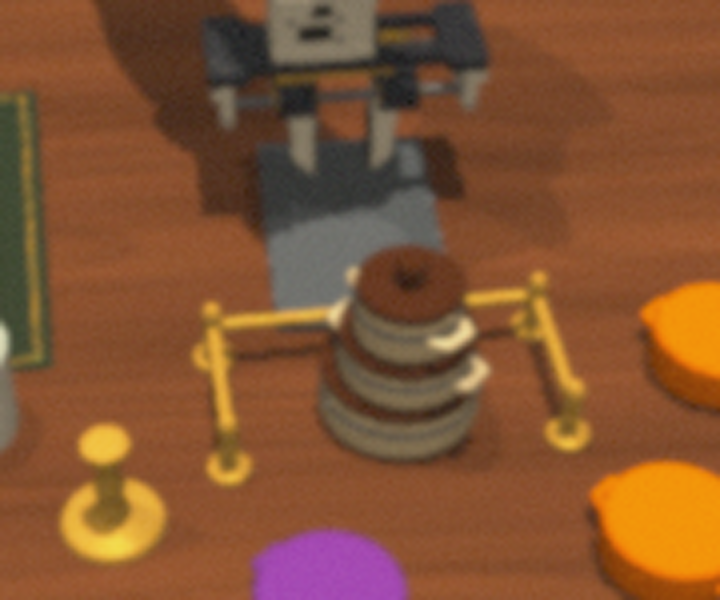

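The stack stands level on the counter behind the rail, and the slate is nearly out. I'll pull it clear.

Call:
jog_arm:
  rows:
    - [[-0.2,-0.02,0.02],[0,0,0],0.4]
    - [[-0.4,-0.04,0.03],[0,0,0],0.4]
    - [[-0.6,-0.055,0.03],[0,0,0],0.4]
    - [[-0.8,-0.075,0.03],[0,0,0],0.4]
    - [[-1.0,-0.095,0.03],[0,0,0],0.4]
    - [[-1.2,-0.115,0.03],[0,0,0],0.4]
    - [[-1.4,-0.13,0.03],[0,0,0],0.4]
    - [[-1.6,-0.15,0.03],[0,0,0],0.4]

```text
clock: 17.5
position: [0.4251, 0.1437, 0.0083]
ee_rot: [-0.088, 3.136, 0.003]
force: [5.0, 0.3, 10.7]
width: 0.399
gripper_force: 5.4
```

Call:
jog_arm:
  rows:
    - [[-0.2,-0.02,0],[0,0,0],0.4]
    - [[-0.4,-0.04,0],[0,0,0],0.4]
    - [[-0.6,-0.055,0],[0,0,0],0.4]
    - [[-0.8,-0.075,0],[0,0,0],0.4]
    - [[-0.95,-0.09,0],[0,0,0],0.4]
    - [[-0.95,-0.09,0.3],[0,0,0],0.4]
    - [[-0.95,-0.09,1],[0,0,0],0.4]
    - [[-0.95,-0.09,2],[0,0,0],0.4]

```text
clock: 18.5
position: [0.4123, 0.1416, 0.0275]
ee_rot: [0.089, -3.139, 0.001]
force: [0.3, -0.7, -0.3]
width: 0.4
gripper_force: 0.0
```

```bash
python3 - <<'E'
from h import *
d=grab('scene'); s=arm.observe(); print(s['position'],s['ee_rot'],s['joints'])
h=cv2.cvtColor(d['img'],cv2.COLOR_RGB2HSV)
for p in [(300,195),(300,170),(290,190),(310,190),(270,190),(310,125)]: print(p,h[p[1],p[0]],ray(d,[p],.008)[0])
save(d,'e.png'); cv2.imwrite('pics/e.png',cv2.resize(d['img'][110:260,220:400,::-1],None,fx=4,fy=4,interpolation=cv2.INTER_CUBIC))
E
```

```text
[0.41307722 0.14187424 0.02861276] [-8.87377976e-02  3.14019721e+00  3.31882470e-04] [-0.53240741  0.43516377  0.10145737  2.23049054 -0.09298781  0.47946094
  1.26949314]
(300, 195) [ 36  11 116] [0.5477435  0.12376309 0.008     ]
(300, 170) [60  4 57] [0.4410691  0.13049145 0.008     ]
(290, 190) [ 36  11 115] [0.52600722 0.09756407 0.008     ]
(310, 190) [ 38   9 113] [0.52894585 0.15247903 0.008     ]
(270, 190) [ 11 171 145] [0.5230608  0.04249069 0.008     ]
(310, 125) [ 18  65 121] [0.2108777  0.17788748 0.008     ]
```

View pics/e.png

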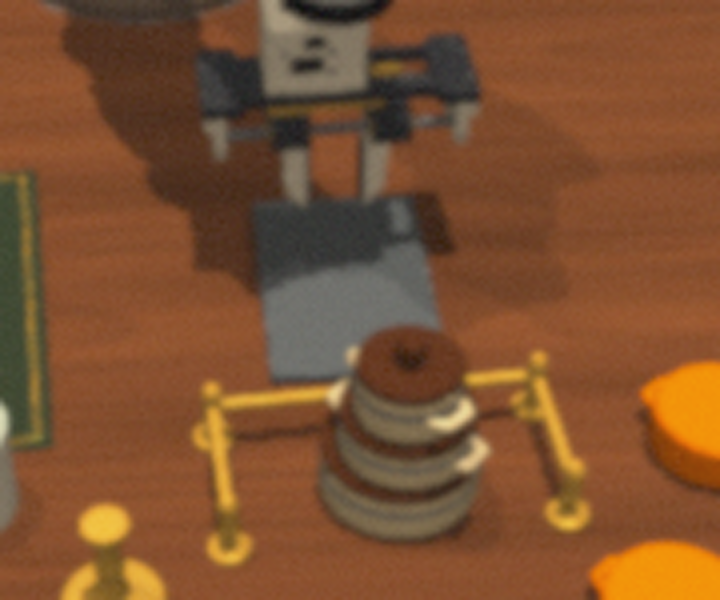

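The slate is out: front corners at crop (253,200) and (412,196), rear-right corner at (270,380), with the rear edge just in front of the rail. The stack is upright behind the rail.

```bash
cat > sl.py <<'E'
from h import *
import sys
def meas(roi,zfix=.008):
    d=grab('scene'); h=cv2.cvtColor(d['img'],cv2.COLOR_RGB2HSV)
    m=((h[...,1]<60)&(h[...,2]<150)).astype(np.uint8); x0,y0,x1,y1=roi; k=np.zeros_like(m);k[y0:y1,x0:x1]=1;m*=k
    m=cv2.morphologyEx(m,cv2.MORPH_OPEN,np.ones((3,3)))
    ys,xs=np.nonzero(m); P=ray(d,np.c_[xs,ys],zfix); return d,m,P
E
python3 - <<'E'
from sl import *
d,m,P=meas((275,158,335,207))
print('raw',rect(P))
f=lambda p:ray(d,[(220+p[0]/4,110+p[1]/4)],.008)[0][:2]
A,B,C,D=f((253,200)),f((412,196)),f((270,380)),f((441,325))
print(A,B,C,D)
a=C-A; print('len',np.linalg.norm(a),'w',np.linalg.norm(B-A),'yaw long',np.degrees(np.arctan2(a[1],a[0])), 'D',np.degrees(np.arctan2(*(D-B)[::-1])), 'centre',(C+B)/2)
E
```

```text
raw (array([487.4, 143.8]), array([191.9, 118.8]), 0.76)
[0.39151693 0.08365511] [0.39345003 0.2020711 ] [0.58508732 0.0881883 ] [0.5370022  0.20733813]
len 0.1936234654288656 w 0.11843176713274164 yaw long 1.3415548114409246 D 2.101281682981626 centre [0.48926868 0.1451297 ]
```

Call:
jog_arm:
  rows:
    - [[2,0.1,0.5],[0,0,0],0.6]
    - [[4.5,0.2,0.5],[0,0,0],0.6]
    - [[7,0.3,0],[0,0,0],0.6]
    - [[7.7,0.3,-0.8],[0,0,0],0.6]
    - [[7.7,0.3,-1.3],[0,0,0],0.6]
    - [[7.7,0.3,-1.5],[0,0,0],0.6]
    - [[7.7,0.3,-1.5],[0,0,0],0.6]
    - [[7.7,0.3,-1.5],[0,0,0],0.6]

```text
clock: 19.6
position: [0.4898, 0.145, 0.0124]
ee_rot: [0.089, -3.14, -0.0]
force: [0.2, 0.0, 1.2]
width: 0.598
gripper_force: 0.0
```

Call:
jog_arm:
  rows:
    - [[0,0,-0.06],[0,0,0],0.6]
    - [[0,0,-0.12],[0,0,0],0.6]
    - [[0,0,-0.18],[0,0,0],0.6]
    - [[0,0,-0.24],[0,0,0],0.6]
    - [[0,0,-0.3],[0,0,0],0.6]
    - [[0,0,-0.36],[0,0,0],0.6]
    - [[0,0,-0.4],[0,0,0],0.6]
    - [[0,0,-0.4],[0,0,0],0.6]

```text
clock: 20.6
position: [0.4901, 0.1449, 0.0084]
ee_rot: [-0.089, 3.14, 0.0]
force: [-1.0, -0.8, 3.1]
width: 0.599
gripper_force: 1.5
```

Call:
jog_arm:
  rows:
    - [[0,0,-0.02],[0,0,0],0.6]
    - [[0,0,-0.04],[0,0,0],0.6]
    - [[0,-0.1,-0.045],[0,0,0],0.6]
    - [[0,-0.3,-0.045],[0,0,0.2],0.6]
    - [[0,-0.6,-0.045],[0,0,0.4],0.6]
    - [[0,-1.0,-0.045],[0,0,0.6],0.6]
    - [[0.01,-1.5,-0.045],[0,0,0.8],0.6]
    - [[0.02,-2.0,-0.045],[0,0,1.0],0.6]

```text
clock: 21.6
position: [0.4912, 0.126, 0.0083]
ee_rot: [-0.118, 3.137, 0.002]
force: [-0.8, 3.2, 5.3]
width: 0.604
gripper_force: 2.7
```

Call:
jog_arm:
  rows:
    - [[0,-0.5,-0.01],[0,0,0.2],0.6]
    - [[0,-1.0,-0.01],[0,0,0.4],0.6]
    - [[0,-1.6,-0.01],[0,0,0.6],0.6]
    - [[0,-2.2,-0.01],[0,0,0.8],0.6]
    - [[0,-2.8,-0.01],[0,0,1.0],0.6]
    - [[0,-3.4,-0.01],[0,0,1.2],0.6]
    - [[0,-4.0,-0.01],[0,0,1.4],0.6]
    - [[0,-4.6,-0.01],[0,0,1.6],0.6]

```text
clock: 22.6
position: [0.4914, 0.08, 0.0083]
ee_rot: [-0.162, 3.135, 0.002]
force: [0.3, 3.8, 6.0]
width: 0.601
gripper_force: 3.3
```

Call:
jog_arm:
  rows:
    - [[0,-0.6,0],[0,0,0.2],0.6]
    - [[0,-1.2,0],[0,0,0.4],0.6]
    - [[0,-1.8,0],[0,0,0.6],0.6]
    - [[0,-2.4,0],[0,0,0.8],0.6]
    - [[0,-3.0,0],[0,0,1.0],0.6]
    - [[0,-3.6,0],[0,0,1.2],0.6]
    - [[0,-4.2,0],[0,0,1.4],0.6]
    - [[0,-4.8,0],[0,0,1.6],0.6]

```text
clock: 23.6
position: [0.4914, 0.0319, 0.0083]
ee_rot: [-0.205, 3.133, 0.002]
force: [0.7, 3.9, 7.4]
width: 0.599
gripper_force: 3.5
```

```bash
python3 - <<'E'
from h import *
d=grab('scene'); h=cv2.cvtColor(d['img'],cv2.COLOR_RGB2HSV); s=arm.observe(); print(s['position'],s['ee_rot'],s['force'])
cv2.imwrite('pics/f.png',cv2.resize(d['img'][110:260,180:360,::-1],None,fx=4,fy=4,interpolation=cv2.INTER_CUBIC))
E
```

```text
[0.49138215 0.03090909 0.00830952] [-2.04365770e-01  3.13274862e+00  9.93927654e-04] [0.08479356 3.49612653 6.69739987]
```

View pics/f.png

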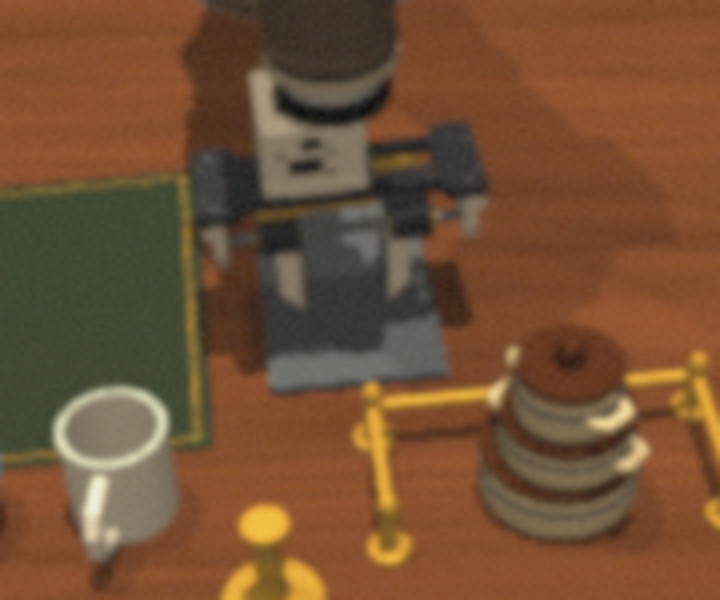

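The slate follows the fingers, and its rear edge at crop (270,388)–(447,372) is clear of the gallery and mug. I'll continue to the mat.

Call:
jog_arm:
  rows:
    - [[0,-0.6,0],[0,0,0],0.6]
    - [[0,-1.2,0],[0,0,0],0.6]
    - [[0,-1.8,0],[0,0,0],0.6]
    - [[0,-2.4,0],[0,0,0],0.6]
    - [[0,-3.0,0],[0,0,0],0.6]
    - [[0,-3.6,0],[0,0,0],0.6]
    - [[0,-4.2,0],[0,0,0],0.6]
    - [[0,-4.8,0],[0,0,0],0.6]

```text
clock: 24.65
position: [0.4914, -0.0161, 0.0083]
ee_rot: [-0.205, 3.133, 0.002]
force: [-0.7, 3.3, 7.1]
width: 0.601
gripper_force: 3.7
```

Call:
jog_arm:
  rows:
    - [[0,-0.6,0],[0,0,0],0.6]
    - [[0,-1.2,0],[0,0,0],0.6]
    - [[0,-1.8,0],[0,0,0],0.6]
    - [[0,-2.4,0],[0,0,0],0.6]
    - [[0,-3.0,0],[0,0,0],0.6]
    - [[0,-3.6,0],[0,0,0],0.6]
    - [[0,-4.2,0],[0,0,0],0.6]
    - [[0,-4.8,0],[0,0,0],0.6]

```text
clock: 25.65
position: [0.4914, -0.0642, 0.0083]
ee_rot: [-0.206, 3.133, 0.001]
force: [0.2, 4.4, 7.0]
width: 0.598
gripper_force: 3.9
```

Call:
jog_arm:
  rows:
    - [[0,-0.6,0],[0,0,0],0.6]
    - [[0,-1.2,0],[0,0,0],0.6]
    - [[0,-1.8,0],[0,0,0],0.6]
    - [[0,-2.4,0],[0,0,0],0.6]
    - [[0,-3.0,0],[0,0,0],0.6]
    - [[0,-3.6,0],[0,0,0],0.6]
    - [[0,-4.2,0],[0,0,0],0.6]
    - [[0,-4.8,0],[0,0,0],0.6]

```text
clock: 26.65
position: [0.4914, -0.1122, 0.0083]
ee_rot: [-0.206, 3.133, 0.001]
force: [0.2, 4.7, 8.0]
width: 0.602
gripper_force: 4.1
```

Another 66 mm, slowing at the end, then lift and move back to look.

Call:
jog_arm:
  rows:
    - [[0,-0.6,0],[0,0,0],0.6]
    - [[0,-1.3,0],[0,0,0],0.6]
    - [[0,-2.0,0],[0,0,0],0.6]
    - [[0,-2.7,0],[0,0,0],0.6]
    - [[0,-3.4,0],[0,0,0],0.6]
    - [[0,-4.1,0],[0,0,0],0.6]
    - [[0,-4.8,0],[0,0,0],0.6]
    - [[0,-5.4,0],[0,0,0],0.6]

```text
clock: 27.65
position: [0.4914, -0.1663, 0.0083]
ee_rot: [-0.205, 3.133, 0.001]
force: [0.7, 3.9, 8.1]
width: 0.6
gripper_force: 4.4
```

Call:
jog_arm:
  rows:
    - [[0,-0.5,0],[0,0,0],0.6]
    - [[0,-0.9,0],[0,0,0],0.6]
    - [[0,-1.15,0],[0,0,0],0.6]
    - [[0,-1.2,0],[0,0,0],0.6]
    - [[0,-1.2,0.3],[0,0,0],0.6]
    - [[0,-1.2,1.5],[0,0,0],0.6]
    - [[0,-1.2,5],[0,0,0],0.6]
    - [[0,-1.2,10],[0,0,0],0.6]

```text
clock: 28.65
position: [0.4892, -0.179, 0.1084]
ee_rot: [0.203, -3.133, -0.001]
force: [0.5, 0.9, -0.1]
width: 0.597
gripper_force: 0.0
```

Call:
jog_arm:
  rows:
    - [[-2,5,4],[0,0,0],0.6]
    - [[-4,10,6],[0,0,0],0.6]
    - [[-6,16,6],[0,0,0],0.6]
    - [[-8,22,6],[0,0,0],0.6]
    - [[-9,27,6],[0,0,0],0.6]
    - [[-9,27,6],[0,0,0],0.6]

```text
clock: 29.4
position: [0.3995, 0.0944, 0.1685]
ee_rot: [-0.214, 3.133, 0.002]
force: [-0.8, -0.1, -0.5]
width: 0.599
gripper_force: 0.0
```

```bash
cat > fin.py <<'E'
from h import *
d=grab('top'); save(d,'g.png'); h=cv2.cvtColor(d['img'],cv2.COLOR_RGB2HSV)
g=((h[...,1]<125)|(h[...,0]>22)).astype(np.uint8); k=np.zeros_like(g);k[213:360,315:440]=1
gm=cv2.morphologyEx(g*k,cv2.MORPH_OPEN,np.ones((5,5)))
c=max(cv2.findContours(gm,cv2.RETR_EXTERNAL,cv2.CHAIN_APPROX_NONE)[0],key=cv2.contourArea)
print('mat',rect(ray(d,c.reshape(-1,2),0)))
s=cv2.morphologyEx(((h[...,1]<50)&k.astype(bool)).astype(np.uint8),cv2.MORPH_OPEN,np.ones((5,5)))
c=max(cv2.findContours(s,cv2.RETR_EXTERNAL,cv2.CHAIN_APPROX_NONE)[0],key=cv2.contourArea)
print('slate',rect(ray(d,c.reshape(-1,2),.008)),arm.observe()['position'],arm.observe()['clock'])
E
python3 fin.py
```

```text
mat (array([ 491.4, -178.3]), array([300.2, 220.1]), 5.52)
slate (array([ 484.2, -178.3]), array([191. , 121.9]), 5.5) [0.39999963 0.09210531 0.16832996] 29.45
```

View pics/g.png

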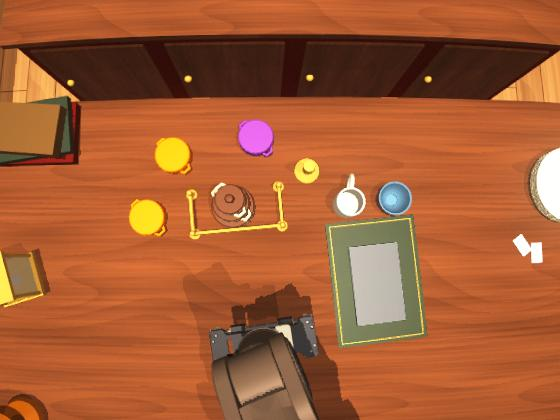

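The slate lies on the mat with matching yaw, but 7 mm short along x (visible at (378,284) against the mat centre). I'll correct that.

Call:
jog_arm:
  rows:
    - [[1.5,-5,0],[0,0,0],0.6]
    - [[3,-10,0],[0,0,0],0.6]
    - [[5,-16,0],[0,0,0],0.6]
    - [[7,-22,-1],[0,0,0],0.6]
    - [[8.4,-27,-4],[0,0,0],0.6]
    - [[8.4,-27,-8],[0,0,0],0.6]
    - [[8.4,-27,-11],[0,0,0],0.6]
    - [[8.4,-27,-11],[0,0,0],0.6]

```text
clock: 30.45
position: [0.4819, -0.1805, 0.0561]
ee_rot: [0.2, -3.131, -0.001]
force: [0.4, 0.0, 0.5]
width: 0.596
gripper_force: 0.0
```

Call:
jog_arm:
  rows:
    - [[0.2,0.2,-1.5],[0,0,0],0.6]
    - [[0.2,0.2,-3],[0,0,0],0.6]
    - [[0.2,0.2,-4],[0,0,0],0.6]
    - [[0.2,0.2,-4.3],[0,0,0],0.6]
    - [[0.2,0.2,-4.3],[0,0,0],0.6]
    - [[0.2,0.2,-4.3],[0,0,0],0.6]

```text
clock: 31.2
position: [0.4866, -0.1772, 0.0151]
ee_rot: [-0.204, 3.134, -0.0]
force: [0.6, 0.2, 0.3]
width: 0.601
gripper_force: 0.0
```

Call:
jog_arm:
  rows:
    - [[0,0,-0.06],[0,0,0],0.6]
    - [[0,0,-0.12],[0,0,0],0.6]
    - [[0,0,-0.18],[0,0,0],0.6]
    - [[0,0,-0.24],[0,0,0],0.6]
    - [[0,0,-0.3],[0,0,0],0.6]
    - [[0,0,-0.36],[0,0,0],0.6]
    - [[0,0,-0.36],[0,0,0],0.6]

```text
clock: 32.08
position: [0.4862, -0.1771, 0.0111]
ee_rot: [0.204, -3.135, -0.0]
force: [0.1, 0.1, -0.1]
width: 0.6
gripper_force: 0.0
```

Call:
jog_arm:
  rows:
    - [[0,0,-0.06],[0,0,0],0.6]
    - [[0,0,-0.12],[0,0,0],0.6]
    - [[0,0,-0.18],[0,0,0],0.6]
    - [[0,0,-0.24],[0,0,0],0.6]
    - [[0,0,-0.28],[0,0,0],0.6]
    - [[0,0,-0.31],[0,0,0],0.6]
    - [[0,0,-0.33],[0,0,0],0.6]
    - [[0,0,-0.33],[0,0,0],0.6]

```text
clock: 33.08
position: [0.4863, -0.1771, 0.0083]
ee_rot: [-0.204, 3.135, 0.0]
force: [-2.0, 0.6, 8.8]
width: 0.598
gripper_force: 4.4
```

Call:
jog_arm:
  rows:
    - [[0.1,0,0.01],[0,0,0],0.6]
    - [[0.25,0,0.02],[0,0,0],0.6]
    - [[0.45,0,0.02],[0,0,0],0.6]
    - [[0.65,0,0.02],[0,0,0],0.6]
    - [[0.78,0,0.02],[0,0,0],0.6]
    - [[0.78,0,0.02],[0,0,0],0.6]

```text
clock: 33.83
position: [0.4933, -0.1773, 0.0083]
ee_rot: [0.203, -3.134, -0.0]
force: [-4.4, 0.4, 9.2]
width: 0.601
gripper_force: 4.4
```

Call:
jog_arm:
  rows:
    - [[0,0,0.3],[0,0,0],0.6]
    - [[0,0,2],[0,0,0],0.6]
    - [[0,0,6],[0,0,0],0.6]
    - [[0,0,12],[0,0,0],0.6]
    - [[-2,5,15],[0,0,0],0.6]
    - [[-4,11,15],[0,0,0],0.6]
    - [[-6,17,15],[0,0,0],0.6]
    - [[-8,23,15],[0,0,0],0.6]

```text
clock: 34.83
position: [0.4142, 0.0526, 0.1584]
ee_rot: [-0.203, 3.134, 0.0]
force: [1.3, 1.2, -0.0]
width: 0.597
gripper_force: 0.0
```

Call:
jog_arm:
  rows:
    - [[-1,3,0],[0,0,0],0.6]
    - [[-1,3,0],[0,0,0],0.6]

```text
clock: 35.08
position: [0.4041, 0.0832, 0.1583]
ee_rot: [-0.212, 3.134, 0.001]
force: [0.3, -0.1, -0.5]
width: 0.604
gripper_force: 0.0
```

```bash
python3 fin.py; python3 - <<'E'
from h import *
d=grab('top'); a=cv2.imread('pics/top0.png'); b=d['img'][:,:,::-1]
for n,(x0,y0,x1,y1) in dict(candle=(285,150,325,190),mug=(330,170,370,212),bowl=(375,178,415,214)).items():
    print(n,np.abs(a[y0:y1,x0:x1].astype(int)-b[y0:y1,x0:x1]).mean())
E
```

```text
mat (array([ 491.4, -178.3]), array([300.3, 220.1]), 5.54)
slate (array([ 491.2, -178.2]), array([190.8, 121.6]), 5.48) [0.40467911 0.081562   0.15820912] 35.125
candle 2.6939583333333332
mug 2.4759920634920634
bowl 3.4831018518518517
```

Call:
jog_arm:
  rows:
    - [[0,0,0],[0,0,0],0.6]
    - [[0,0,0],[0,0,0],0.6]
    - [[0,0,0],[0,0,0],0.6]
    - [[0,0,0],[0,0,0],0.6]

```text
clock: 35.67
position: [0.4049, 0.0805, 0.158]
ee_rot: [0.203, -3.135, -0.0]
force: [-0.2, -0.7, -0.0]
width: 0.603
gripper_force: 0.0
```

```bash
python3 -c "
from cell import arm
print(arm.sign_off())"
```

```text
the job is handed in; nothing more can be done
None
```

The job is handed in at about 36 s: the crocks stand stacked on the counter behind the rail, the slate lies within about 1 mm and 0.1° of the mat's centre and long axis, the highest press reading was about 15 N, and the candlestick, bowl and mug look unmoved in the top view.

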